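# Free the seized spindle of a cake turntable

## Task

The cake turntable no longer turns: its spindle is gummed fast in the pedestal with dried icing. Work the spindle up out of the pedestal without lifting, tipping or dragging the pedestal off its spot, then set it down on the floor of the wash pan (lowered, not dropped) and let go. Leave the other things on the table where they are.

Things in the scene. Friction and masses are not known exactly. Their poses are not given: they have to be found in the camera images.
- base: Cast-iron pedestal of the cake turntable, dark grey, 2.1 to 2.5 kg, standing loose on four rubber feet (not bolted down). Round foot 194 mm across, tapering to a column 68 mm across whose flat top is 110 mm above the table; the bore runs down its axis. Origin: on the axis, at table height; z up. A straight pull on the spindle takes 38 to 58 N, more than the pedestal weighs: it would come up too.
- base_mouth (a point): Mouth of the 21.5 mm bore, centre of the column's top. Dried icing 50 to 58 mm down grips the shank by plain friction until the spindle has risen 19 mm. Friction opposes the rubbing: while the shank is turned, either way (0.35 to 0.6 Nm), it rises under far less pull, about a quarter at 1 rad per 2.5 mm. Pushed sideways it binds on the bore and the pull grows: keep side force and pull low.
- spindle_tongue (a point): Centre of the tongue of the spindle: one piece of steel, 0.4 kg, 104 mm long. Shank 20 mm in diameter, 68 mm long, all in the bore at the start; flange 42 mm across, 8 mm thick, resting on the column; above it an upright flat tongue to hold: 56 mm long (x axis), 14 mm thick (y axis), 28 mm high (z up). This point is 90 mm above the shank's foot, 14 mm below the tongue's top.
- spindle_foot (a point): Centre of the flat lower end of the spindle's shank, on its axis; z points from the foot to the tongue. It lies 42 mm above the table at the start; the spindle is clear of the bore once this point is more than 110 mm above the table.
- spindle_mid (a point): The spindle's mid-length point on its axis, 52 mm above the foot.
- pan: Stainless wash pan, 325 mm (its x axis) by 176 mm (its y axis) over the rim, 65 mm deep, 1.1 kg, standing loose on the table. Walls and floor 3 mm thick; inside 299 by 150 mm. Origin: centre of its underside; z up. A steel piping nozzle and a white dough scraper already lie in its +x half.
- pan_clear (a point): Point on the pan's inner floor (3 mm above the table) in the middle of its empty half, 70 mm from the pan's centre towards its -x end.
- plate: The turntable's round aluminium plate, 240 mm across, 7 mm thick, lying upside down flat on the table, its 68 mm hub up. Origin: centre of its underside. Leave it there.
- bowl: Steel mixing bowl, 150 mm across, 70 mm high. Origin: centre of its underside. Leave it there.
- spray: Oil-spray can, 60 mm across, 200 mm high. Origin: centre of its underside. Leave it there.
- sauce: Brown squeeze bottle, 60 mm across, 185 mm high. Origin: centre of its underside. Leave it there.
- palette: Palette knife, 250 mm long, 28 mm wide, 18 mm high, lying flat along its x axis, black handle to -x. Origin: where blade and handle meet, at table height. Leave it there.
Not all that is in view belongs to the job. What is shaped like the part that bears spindle_tongue but blue or turquoise is not meant.

How it is judged:
On the way, in this order (a step that is already met when the one before it is completed fails the run):
1. the spindle is drawn clear of the pedestal's bore (z of spindle_foot in the frame of base above 0.114 m and height (world z) of base below 0.006 m), for 0.1 s.
2. the spindle, still held, is lowered until it touches the wash pan's floor (x of spindle_foot in the frame of pan between -0.15 and 0.15 m and y of spindle_foot in the frame of pan between -0.076 and 0.076 m and z of spindle_foot in the frame of pan below 0.02 m and contact force between the fingers and spindle above 1 N and contact force between spindle and pan above 0.3 N), for 0.05 s.
At the end, for the whole second after the job is handed in: The spindle, standing or lying, is at rest and released inside the level wash pan (foot and middle between its walls, middle less than 68 mm above the pan's underside), and the pedestal stands upright on the table within 40 mm of where it was (x of spindle_foot in the frame of pan between -0.15 and 0.15 m and y of spindle_foot in the frame of pan between -0.076 and 0.076 m and z of spindle_foot in the frame of pan below 0.055 m and x of spindle_mid in the frame of pan between -0.15 and 0.15 m and y of spindle_mid in the frame of pan between -0.076 and 0.076 m and z of spindle_mid in the frame of pan below 0.068 m and linear speed of spindle below 0.03 m/s and contact force between the fingers and spindle below 0.1 N and height (world z) of base below 0.006 m and angle between each of base, pan's own z axis and vertical below 0.1 rad and distance of base from where it was at the start of the episode below 0.04 m); the robot touches nothing.
It fails at once if the pedestal is lifted more than 6 mm off the table (height (world z) of base above 0.006 m).
It fails at once if the pedestal is tipped by more than 0.12 rad (angle between base's own z axis and vertical above 0.12 rad).
It fails at once if the pedestal is dragged more than 40 mm (distance of base from where it was at the start of the episode above 0.04 m).
It fails at once if another thing on the table (plate, bowl, can, bottle or palette knife) is pushed more than 40 mm (distance of any of plate, bowl, spray, sauce, palette from where it was at the start of the episode above 0.04 m).
It also fails if it takes over 67 s, if anything falls off the work surface, if the arm or the gripper's body presses on something with over 40 N, if the wrist force passes 120 N, or if a joint passes its speed limit or range.

## Robot

A 6-joint arm with a two-finger parallel gripper is mounted at the origin on the work surface. World frame = base frame: x ahead of the robot, y to its left, z up, the work surface at z = 0. Lengths are in m, angles in rad, forces in N, time in s.
With the tool pointing down it reaches from about 0.35 to 0.775 m from the base axis. Payload 7.3 kg.
Tool frame: the origin (TCP) lies on the centre line of the jaws, within the pads' length; the fingertips stand 17 mm ahead of it and the grasp point (between the pads) lies 2 mm behind it (robot.tip_extent is the distance from the TCP to the fingertips, in m); z points along the fingers, y is the line along which they close (so a half turn about z gives the same grasp; the last joint's range is limited). The gripper opens to 92 mm and grips with 3 to 60 N. Pads are 19 mm wide; open, the fingers measure 130 mm over their backs; the gripper's body (75 mm by 190 mm) begins 47 mm behind the grasp point.
Start: joints at [-1.293, 0.342, 1.524, -0, 1.275, -0.146], TCP at [0.216, -0.479, 0.244] pointing down, gripper open.
Joint ranges: [-2.53, 2.53], [-0.77, 2.02], [0.04, 2.7], [-1, 4.14], [0.28, 2.66], [-3.11, 3.11]. Speed limits (rad/s): [2.57, 2.57, 3.14, 3.14, 3.14, 3.14].

## Interface

Orientations are given as [roll, pitch, yaw] about the fixed x, y, z axes, in that order (R = Rz(yaw) Ry(pitch) Rx(roll)).
In Python, from cell import robot gives the robot as it stands.
- The arm moves only by the tool step_arm, never from a script. Its argument "motion" is a list of rows, each a list of 2 entries, a list of its own where there are three numbers: the shift along the tool's x, y, z in units of 60 mm (1.0 is 60 mm), then the turn about the tool's z in rad. In form: [[[x, y, z], spin], ...]. A call has 1 to 10 rows; each row is the pose to reach, as a shift and turn from the pose commanded when the call began, along the tool's axes at that moment; what a row does not reach only later rows make up. A row lasts 1/8 s, in which the tool goes at most 62.5 mm and 10.7 degrees, less where a joint would pass 70% of its speed; a pose out of reach is approached as far as the arm can. A call with a gripper value outside its range is refused whole. "hand" is the closure in counts, from 0 (fully open) to 255 (shut), set as the call begins (left out, the last holds). The fingers move at their own pace and stop on an object; "squeeze" is the grip in N (left out, the last holds). Time passes only in rows, so rows that repeat a pose let the fingers close. It gives the time, the measured TCP pose, the force, the opening and the grip force at its end, in the units of the state.
- robot.observe(): the state, without advancing time (a new reading comes with each control period).
- robot.read_camera(name): name is "side" or "top"; returns a dict with "pixels" (480x640x3 uint8, red, green, blue), "intrinsics" (3x3 intrinsics, pixels), "k1" (the pictures are not rectified: a ray, as slopes to the right and down, at radius r is drawn at 1 + k1 r^2 times it, then the intrinsics apply), "xyz" and "rotation" of the camera in the world. Camera axes: x right, y up, looking along -z (the intrinsics and any distortion apply to the point x, -y, -z); pixel columns grow to the right and rows downward; lengths in m; the calibration is good to about 2 mm. A picture is of the moment at which its call begins. There is no depth.
- robot.hand_in(): hands the job in; it is judged then, once.
The state is a dict: "time": time; "qpos": joint angles; "qvel": joint speeds; "joint_efforts": joint torques, N m; "tool_pos": TCP position; "tool_rot": TCP orientation; "contact_force": force on the tool from outside, world axes, zero at the start; "torque": the same for the moment, N m; "opening": finger opening in m; "grip_force": force on a finger pad.
Only numpy, scipy, OpenCV 4.12 (cv2) and the standard library are available. Lean on these libraries where they do the work, as an engineer would, in place of code of your own. Each camera call takes 0.05 s, during which the arm holds its last target. There are 200 camera calls.

## Working session

There is one attempt and no reset: what is moved stays moved. The work goes in short steps, Python scripts to look and compute and a tool call to move; the robot and the scene stay as the last step left them, time stands still between calls to the robot, and variables do not carry over. Pictures are saved under pics/ and viewed, at most 10 in all, crops included, and the job is handed in when it is done.

Besides the shell and the picture viewer there is one more tool, called after "Request:" as a command line: name --argument value ..., lists and objects as JSON in quotes. step_arm: Moves the arm, as the interface text tells. Its arguments: {"type":"object","properties":{"motion":{"type":"array"},"hand":{"type":"number"},"squeeze":{"type":"number"}},"required":["motion"]}

```bash
mkdir -p pics; cat > h.py <<'E'
import numpy as np, cv2
from cell import robot
def cam(n,f=None):
    c=robot.read_camera(n)
    if f: cv2.imwrite('pics/'+f,c["pixels"][:,:,::-1])
    return c
def proj(c,P):
    P=np.atleast_2d(P); q=(P-np.array(c["xyz"]))@np.array(c["rotation"])
    s=np.stack([q[:,0]/-q[:,2],-q[:,1]/-q[:,2]],1)
    r2=(s**2).sum(1,keepdims=True); s=s*(1+c["k1"]*r2); K=np.array(c["intrinsics"])
    return s@K[:2,:2].T+K[:2,2]
def back(c,uv,z):
    K=np.array(c["intrinsics"]); d=(np.array(uv,float)-K[:2,2])/np.diag(K)[:2]; s=d.copy()
    for _ in range(20): s=d/(1+c["k1"]*(s@s))
    r=np.array(c["rotation"])@np.array([s[0],-s[1],-1]); o=np.array(c["xyz"])
    return o+r*(z-o[2])/r[2]
E
python3 - <<'E'
from h import *
for n in("top","side"):
    c=cam(n,n+"0.png"); print(n,c["xyz"],np.round(c["rotation"],3).tolist(),c["intrinsics"],c["k1"])
print(robot.observe())
E
```

```text
top [0.48819642 0.03604596 1.19084883] [0.05, 0.004, -1.588] [[453.53963701   0.         319.52049994]
 [  0.         453.53963701 239.11343839]
 [  0.           0.           1.        ]] -0.03393223568482891
side [0.10724727 0.77276864 0.61783947] [1.041, -0.016, -2.597] [[440.86292771   0.         324.44436518]
 [  0.         440.86292771 236.56280588]
 [  0.           0.           1.        ]] -0.08916249811389657
{'time': 0.1, 'qpos': array([-1.29301614e+00,  3.42655047e-01,  1.52487730e+00, -2.00394622e-05,
        1.27540902e+00, -1.45986576e-01]), 'qvel': array([ 0.00026128, -0.00168623, -0.00246166,  0.00060503, -0.00012112,
        0.00029768]), 'joint_efforts': array([ 1.64631252e-03, -4.32003415e+01, -2.44696105e+01,  7.19140680e-02,
        5.26721345e-02, -4.11234601e-05]), 'tool_pos': array([ 0.21581006, -0.4782376 ,  0.24312883]), 'tool_rot': array([-3.14025551e+00, -1.77234216e-04,  4.23772495e-01]), 'contact_force': array([0.02020087, 0.15069872, 0.55420941]), 'torque': array([ 0.02975733, -0.0136981 , -0.00633514]), 'grip_force': 0.0, 'opening': 0.09168544446520786}
```

View pics/top0.png

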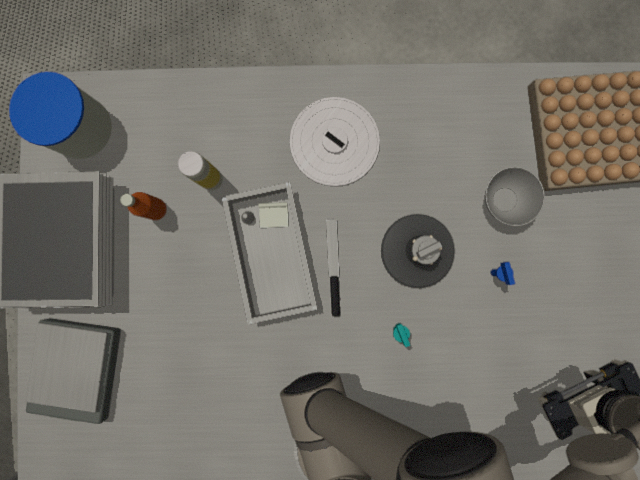

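View pics/side0.png

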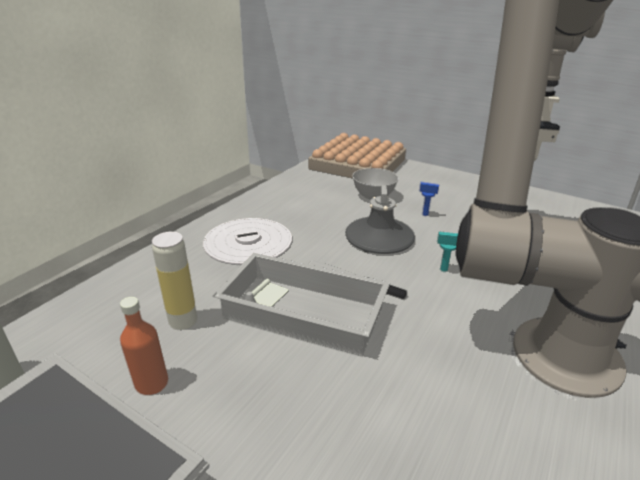

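The top picture shows the pedestal at (418,251) and the pan centred near (270,253), with its nozzle and scraper at the upper end, so its −x end is the lower one. Three things have the spindle's shape: steel at (427,249) in the pedestal, blue at (504,272) and turquoise at (402,335). Steel seated in the bore is the one that fits, and I'll confirm it in a crop.

```bash
sed -i 's/^from cell/from scipy.spatial.transform import Rotation as Ro\nfrom cell/; s/    return c$/    c["rotation"]=Ro.from_euler("xyz",c["rotation"]).as_matrix(); return c/' h.py
python3 - <<'E'
from h import *
t=cam("top");s=cam("side")
a=cv2.resize(t["pixels"][205:295,375:465],(540,540),interpolation=cv2.INTER_CUBIC)
b=cv2.resize(s["pixels"][165:255,340:383+0+47-0],None,fx=6,fy=6,interpolation=cv2.INTER_CUBIC)[:, :260+280]
im=np.hstack([a,b]); im=cv2.resize(im,None,fx=.74,fy=.74); print(im.shape)
cv2.imwrite("pics/crop.png",im[:,:,::-1])
print(t["rotation"].round(3),s["rotation"].round(3))
# foot of pedestal: dark blob fit
print("foot",back(t,(418,251),0.01),"tongue",back(t,(427,249),.146))
for uv in [(224,198),(291,184),(316,307),(248,322)]: print(back(t,uv,.065))
print(back(t,(248,217),.02))
E
```

```text
(400, 799, 3)
[[-0.017  0.999 -0.05 ]
 [-1.    -0.017 -0.003]
 [-0.004  0.05   0.999]] [[-0.855  0.274 -0.44 ]
 [-0.518 -0.425  0.742]
 [ 0.016  0.863  0.505]]
foot [ 0.51208803 -0.21620886  0.01      ] tongue [ 0.51358902 -0.20808836  0.146     ]
[0.65176895 0.2770223  0.065     ]
[0.68398763 0.10871049 0.065     ]
[0.37703069 0.05114394 0.065     ]
[0.34276419 0.21966001 0.065     ]
[0.60753244 0.22441538 0.02      ]
```

View pics/crop.png

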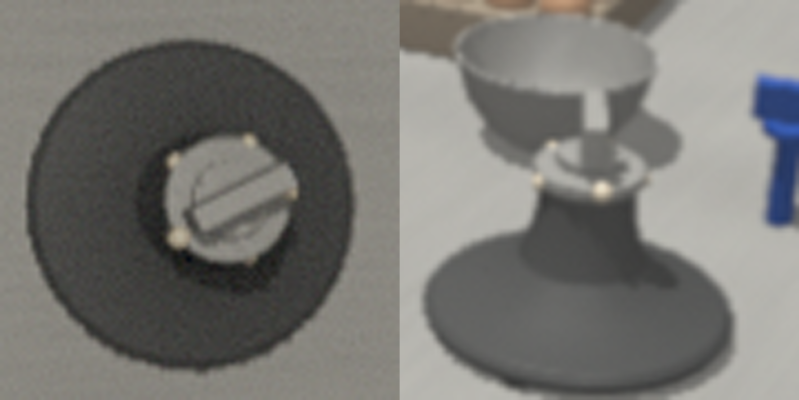

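The crop confirms that the steel spindle, with dried icing beads round it, sits in the dark pedestal. The blue and turquoise ones lie apart. Next I refine the spindle and pan positions using both cameras.

```bash
python3 - <<'E'
from h import *
t=cam("top");s=cam("side")
g=cv2.cvtColor(t["pixels"],cv2.COLOR_RGB2GRAY)
sub=g[205:300,370:465]; m=(sub<85).astype(np.uint8)
cs,_=cv2.findContours(m,cv2.RETR_EXTERNAL,cv2.CHAIN_APPROX_NONE); k=max(cs,key=cv2.contourArea)
e=cv2.fitEllipse(k); print(e); print("foot z~.008",back(t,(e[0][0]+370,e[0][1]+205),.008))
cr=lambda x,y:(375+x/4.44,205+y/4.44)
print("col",back(t,cr(230,198),.11))
P=[back(t,cr(*p),.146)[:2] for p in[(187,211),(283,163),(296,190),(207,237)]]
P=np.array(P);print(P,P.mean(0)); d=P[1]+P[2]-P[0]-P[3]; print("yaw",np.degrees(np.arctan2(d[1],d[0])),np.linalg.norm(d)/2,np.linalg.norm(P[0]-P[3]))
# prediction check in side
for c0 in ([.513,-.211],[.513,-.215]):
  print(proj(s,[c0+[.0],c0+[.118],c0+[.146]]).round(1).tolist(), proj(t,[c0+[.11],c0+[.146]]).round(1).tolist())
print("spray",back(t,(190,163),.2)); print("sauce",back(t,(127,200),.185))
print("bowl",back(t,(514,197),.07))
# side pan corners
for uv in[(389,281),(365,342),(221,297),(253,262)]: print(back(s,uv,.065))
st=robot.observe()
E
```

```text
((47.306495666503906, 45.82707977294922), (72.3368911743164, 73.3841781616211), 150.57191467285156)
foot z~.008 [ 0.51261088 -0.21483447  0.008     ]
col [ 0.51305375 -0.21598575  0.11      ]
[[ 0.50586331 -0.18502145]
 [ 0.52994692 -0.23575087]
 [ 0.5157897  -0.24211504]
 [ 0.49219943 -0.19505809]] [ 0.51094984 -0.21448636]
yaw -64.00933371436292 0.05439433459219006 0.016953937885443002
[[379.6, 238.1], [383.1, 199.6], [384.0, 189.9]] [[424.7, 249.7], [428.3, 249.2]]
[[380.2, 237.5], [383.7, 199.0], [384.6, 189.4]] [[426.4, 249.6], [430.0, 249.2]]
spray [0.71169776 0.32349209 0.2       ]
sauce [0.63403941 0.47064137 0.185     ]
bowl [ 0.6415284  -0.44793328  0.07      ]
[0.37629379 0.0460642  0.065     ]
[0.33681103 0.23790866 0.065     ]
[0.63937674 0.27874254 0.065     ]
[0.66579417 0.14477036 0.065     ]
```

Request:
step_arm --motion '[[[0.65,-0.2,0],0.16],[[1.3,-0.4,0],0.32],[[2.0,-0.6,0],0.48],[[2.7,-0.85,0],0.65],[[3.4,-1.05,0],0.82],[[4.1,-1.28,0],0.98],[[4.8,-1.5,0],1.15],[[5.5,-1.7,0],1.32],[[6.311,-1.964,0],1.48],[[6.311,-1.964,0],1.541]]' --hand 0 --squeeze 60

```text
time: 1.55
tool_pos: [0.5146, -0.2128, 0.2434]
tool_rot: [-3.141, 0.0, -1.116]
contact_force: [-0.8, 0.2, 0.4]
opening: 0.0919
grip_force: 0.0
```

Request:
step_arm --motion '[[[0,0,0.4],0],[[0,0,0.8],0],[[0,0,0.8],0],[[0,0,0.8],0]]'

```text
time: 2.05
tool_pos: [0.513, -0.2157, 0.1966]
tool_rot: [-3.141, -0.001, -1.117]
contact_force: [-0.4, 0.3, 0.4]
opening: 0.0918
grip_force: 0.0
```

```bash
python3 - <<'E'
from h import *
s=cam("side");t=cam("top")
a=cv2.resize(s["pixels"][140:260,320:440],(480,480),interpolation=cv2.INTER_CUBIC)
b=cv2.resize(t["pixels"][190:310,370:450],(320,480),interpolation=cv2.INTER_CUBIC)
cv2.imwrite("pics/near.png",np.hstack([a,b])[:,:,::-1])
o=robot.observe();print(o["tool_pos"],o["tool_rot"],o["qpos"])
E
```

```text
[ 0.51313331 -0.21580656  0.19693229] [-3.14041246e+00 -1.86206937e-03 -1.11733692e+00] [-5.35769155e-01  4.38689459e-01  1.50963471e+00 -3.95433708e-05
  1.19106421e+00  2.15237761e+00]
```

View pics/near.png

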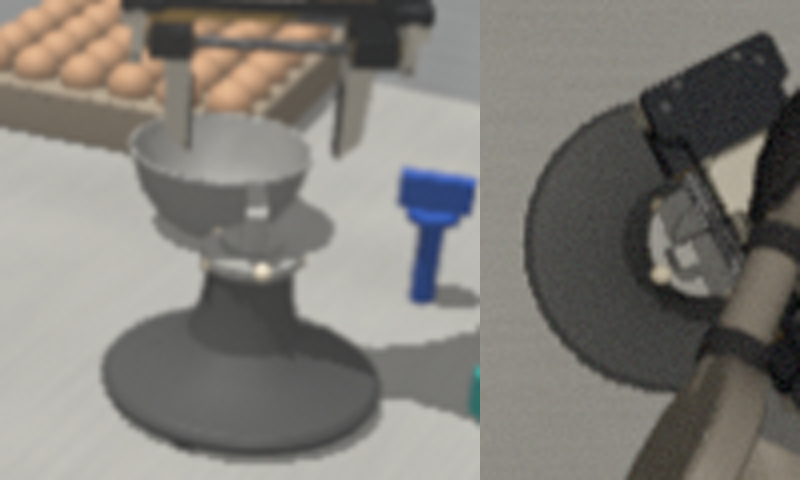

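The side view shows the fingers straddling the tongue at crop (257,195), centred within a millimetre or two. I'll descend and close.

Request:
step_arm --motion '[[[0,0,0.4],0],[[0,0,0.8],0],[[0,0,0.96],0],[[0,0,0.96],0],[[0,0,0.96],0]]'

```text
time: 2.78
tool_pos: [0.5132, -0.2158, 0.1393]
tool_rot: [-3.14, -0.002, -1.117]
contact_force: [0.0, 0.0, -0.2]
opening: 0.0919
grip_force: 0.0
```

Request:
step_arm --motion '[[[0,0,0],0],[[0,0,0],0],[[0,0,0],0],[[0,0,0],0],[[0,0,0],0],[[0,0,0],0],[[0,0,0],0],[[0,0,0],0]]' --hand 255 --squeeze 60

```text
time: 3.78
tool_pos: [0.5126, -0.2154, 0.1381]
tool_rot: [3.142, -0.0, -1.117]
contact_force: [0.5, 0.3, 0.6]
opening: 0.0163
grip_force: 0.0
```

Request:
step_arm --motion '[[[0,0,0],0],[[0,0,0],0],[[0,0,0],0],[[0,0,0],0]]'

```text
time: 4.28
tool_pos: [0.5128, -0.2154, 0.1381]
tool_rot: [-3.141, -0.0, -1.117]
contact_force: [2.1, 1.3, 0.0]
opening: 0.0131
grip_force: 60.0
```

Request:
step_arm --motion '[[[0,0,0],-0.15],[[0,0,-0.003],-0.3],[[0,0,-0.008],-0.45],[[0,0,-0.013],-0.6],[[0,0,-0.018],-0.75]]'

```text
time: 4.9
tool_pos: [0.5125, -0.215, 0.1384]
tool_rot: [-3.141, 0.001, -0.363]
contact_force: [3.0, -0.3, -6.9]
opening: 0.0134
grip_force: 60.0
```

```bash
cat > o.py <<'E'
from cell import robot
import numpy as np
o=robot.observe()
for k in("tool_pos","tool_rot","qpos","contact_force","torque","opening"):print(k,np.round(o[k],4))
E
python3 o.py
```

```text
tool_pos [ 0.5125 -0.215   0.1384]
tool_rot [-3.1409e+00  1.0000e-03 -3.6260e-01]
qpos [-5.3550e-01  5.0140e-01  1.5842e+00  6.0000e-04  1.0571e+00  1.3976e+00]
contact_force [ 2.9794 -0.2978 -6.8986]
torque [ 0.1655 -0.5145 -0.1796]
opening 0.0134
```

Request:
step_arm --motion '[[[0,0,-0.006],-0.18],[[0,0,-0.012],-0.36],[[0,0,-0.018],-0.54],[[0,0,-0.024],-0.72],[[0,0,-0.03],-0.9],[[0,0,-0.036],-1.08],[[0,0,-0.042],-1.26],[[0,0,-0.048],-1.44],[[0,0,-0.054],-1.62],[[0,0,-0.06],-1.8]]'

```text
time: 6.15
tool_pos: [0.512, -0.2144, 0.1409]
tool_rot: [-3.139, -0.002, 1.438]
contact_force: [3.5, 1.9, -11.8]
opening: 0.0138
grip_force: 60.0
```

```bash
python3 o.py
```

```text
tool_pos [ 0.512  -0.2144  0.1409]
tool_rot [-3.1387e+00 -2.4000e-03  1.4382e+00]
qpos [-5.3530e-01  4.9840e-01  1.5813e+00  1.2000e-03  1.0655e+00 -4.0330e-01]
contact_force [  3.5155   1.8938 -11.7859]
torque [ 0.512  -0.9281 -0.2143]
opening 0.0138
```

Request:
step_arm --motion '[[[0,0,-0.007],-0.18],[[0,0,-0.014],-0.36],[[0,0,-0.021],-0.54],[[0,0,-0.028],-0.72],[[0,0,-0.035],-0.9],[[0,0,-0.042],-1.08],[[0,0,-0.049],-1.26],[[0,0,-0.056],-1.44],[[0,0,-0.063],-1.62],[[0,0,-0.07],-1.8]]'

```text
time: 7.4
tool_pos: [0.5113, -0.2149, 0.1446]
tool_rot: [3.139, -0.004, -3.045]
contact_force: [1.9, -0.7, -13.2]
opening: 0.0135
grip_force: 60.0
```

```bash
python3 o.py
```

```text
tool_pos [ 0.5113 -0.2149  0.1446]
tool_rot [ 3.139  -0.004  -3.0448]
qpos [-5.3590e-01  4.9390e-01  1.5771e+00 -3.0000e-04  1.0754e+00 -2.2033e+00]
contact_force [  1.8877  -0.7176 -13.24  ]
torque [-0.0451 -0.5227 -0.2617]
opening 0.0135
```

Request:
step_arm --motion '[[[0,0,-0.007],-0.18],[[0,0,-0.014],-0.36],[[0,0,-0.021],-0.54],[[0,0,-0.024],-0.68],[[0,0,-0.024],-0.58],[[0,0,-0.024],-0.4],[[0,0,-0.03],-0.22],[[0,0,-0.037],-0.04],[[0,0,-0.044],0.14],[[0,0,-0.051],0.32]]'

```text
time: 8.65
tool_pos: [0.5113, -0.2148, 0.1479]
tool_rot: [3.141, -0.005, 2.908]
contact_force: [2.0, -0.4, -11.3]
opening: 0.0139
grip_force: 60.0
```

```bash
python3 - <<'E'
from h import *
exec(open("o.py").read())
s=cam("side")
cv2.imwrite("pics/mid.png",cv2.resize(s["pixels"][140:260,320:440],(480,480),interpolation=cv2.INTER_CUBIC)[:,:,::-1])
E
```

```text
tool_pos [ 0.5113 -0.2148  0.1479]
tool_rot [ 3.1406 -0.0046  2.9075]
qpos [-5.3570e-01  4.9020e-01  1.5734e+00 -5.0000e-04  1.0827e+00 -1.8722e+00]
contact_force [  2.0119  -0.4088 -11.3358]
torque [ 0.0708 -0.6067  0.235 ]
opening 0.0139
```

View pics/mid.png

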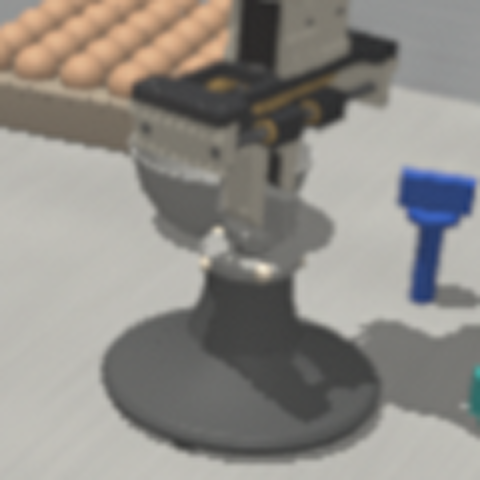

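The pedestal hasn't moved (foot at crop (105–380, 370)), and the flange at crop (245,238) now stands above the column top. The twist-and-lift is working, so I'll continue.

Request:
step_arm --motion '[[[0,0,-0.007],0.18],[[0,0,-0.014],0.36],[[0,0,-0.021],0.54],[[0,0,-0.028],0.72],[[0,0,-0.035],0.9],[[0,0,-0.042],1.08],[[0,0,-0.049],1.26],[[0,0,-0.056],1.44],[[0,0,-0.063],1.62],[[0,0,-0.07],1.8]]'

```text
time: 9.95
tool_pos: [0.5122, -0.2146, 0.1524]
tool_rot: [-3.139, -0.001, 1.11]
contact_force: [3.2, 0.6, -14.3]
opening: 0.0134
grip_force: 60.0
```

Request:
step_arm --motion '[[[0,0,-0.007],0.18],[[0,0,-0.014],0.36],[[0,0,-0.021],0.54],[[0,0,-0.028],0.72],[[0,0,-0.035],0.9],[[0,0,-0.042],1.08],[[0,0,-0.049],1.26],[[0,0,-0.056],1.44],[[0,0,-0.063],1.62],[[0,0,-0.07],1.8]]'

```text
time: 11.2
tool_pos: [0.5128, -0.2153, 0.1578]
tool_rot: [-3.141, 0.0, -0.69]
contact_force: [2.2, 1.0, -4.2]
opening: 0.0135
grip_force: 60.0
```

```bash
python3 o.py
```

```text
tool_pos [ 0.5128 -0.2153  0.1578]
tool_rot [-3.1413e+00  4.0000e-04 -6.9000e-01]
qpos [-5.3550e-01  4.7930e-01  1.5610e+00  4.0000e-04  1.1016e+00  1.7251e+00]
contact_force [ 2.2169  1.0313 -4.1826]
torque [ 0.2673 -0.559   0.079 ]
opening 0.0135
```

The friction is gone: the vertical force is now just the spindle's weight, about 4 N. I'll lift straight up, gently at first.

Request:
step_arm --motion '[[[0,0,-0.03],-0.1],[[0,0,-0.06],-0.2],[[0,0,-0.1],-0.3],[[0,0,-0.16],-0.4],[[0,0,-0.22],-0.5],[[0,0,-0.28],-0.6],[[0,0,-0.34],-0.7]]'

```text
time: 12.08
tool_pos: [0.5125, -0.2151, 0.1785]
tool_rot: [-3.141, 0.001, 0.019]
contact_force: [1.5, 0.7, -6.0]
opening: 0.0137
grip_force: 60.0
```

Request:
step_arm --motion '[[[0,0,-0.08],0],[[0,0,-0.16],0],[[0,0,-0.24],0],[[0,0,-0.32],0],[[0,0,-0.42],0],[[0,0,-0.52],0],[[0,0,-0.64],0],[[0,0,-0.76],0],[[0,0,-0.88],0],[[0,0,-0.96],0]]'

```text
time: 13.32
tool_pos: [0.5127, -0.2155, 0.2371]
tool_rot: [3.141, -0.0, 0.013]
contact_force: [0.7, -0.7, -4.9]
opening: 0.0135
grip_force: 60.0
```

```bash
python3 o.py
```

```text
tool_pos [ 0.5127 -0.2155  0.2371]
tool_rot [ 3.1412e+00 -5.0000e-04  1.2700e-02]
qpos [-5.3570e-01  4.0400e-01  1.4485e+00 -1.0000e-04  1.2885e+00  1.0224e+00]
contact_force [ 0.7465 -0.6511 -4.8515]
torque [-0.0062  0.0271  0.0377]
opening 0.0135
```

Request:
step_arm --motion '[[[-0.05,-0.2,0],0],[[-0.15,-0.75,0],0],[[-0.25,-1.45,0],0],[[-0.38,-2.2,0],0],[[-0.5,-2.95,0],0],[[-0.63,-3.7,0],0],[[-0.76,-4.45,0],0],[[-0.88,-5.15,0],0],[[-1.0,-5.75,0],0],[[-1.05,-6.12,0],0]]'

```text
time: 14.58
tool_pos: [0.4434, 0.153, 0.2363]
tool_rot: [-3.141, 0.001, 0.015]
contact_force: [0.1, -0.6, -4.2]
opening: 0.0139
grip_force: 60.0
```

Request:
step_arm --motion '[[[0,0,0.2],0],[[0,0,0.5],0],[[0,0,0.7],0],[[0,0,0.7],0]]'

```text
time: 15.08
tool_pos: [0.4442, 0.1504, 0.1933]
tool_rot: [3.141, 0.003, 0.012]
contact_force: [0.6, 0.4, -3.9]
opening: 0.0137
grip_force: 60.0
```

```bash
python3 - <<'E'
from h import *
exec(open("o.py").read())
s=cam("side");t=cam("top")
a=s["pixels"][180:360,200:420]; b=t["pixels"][160:340,180:360]
cv2.imwrite("pics/pan.png",cv2.resize(np.hstack([a,b]),None,fx=2,fy=2,interpolation=cv2.INTER_CUBIC)[:,:,::-1])
p=o["tool_pos"].copy()
p[2]-=.096; print("foot side px",proj(s,p)*1-[200,180],p)
E
```

```text
tool_pos [0.4442 0.1504 0.1933]
tool_rot [3.1409e+00 2.6000e-03 1.2100e-02]
qpos [ 1.6290e-01  2.9260e-01  1.7476e+00 -3.0000e-04  1.1042e+00  1.7217e+00]
contact_force [ 0.6327  0.4197 -3.888 ]
torque [0.0431 0.0064 0.0804]
opening 0.0137
foot side px [[137.57197696 103.21547455]] [0.44419135 0.15035151 0.09734236]
```

View pics/pan.png

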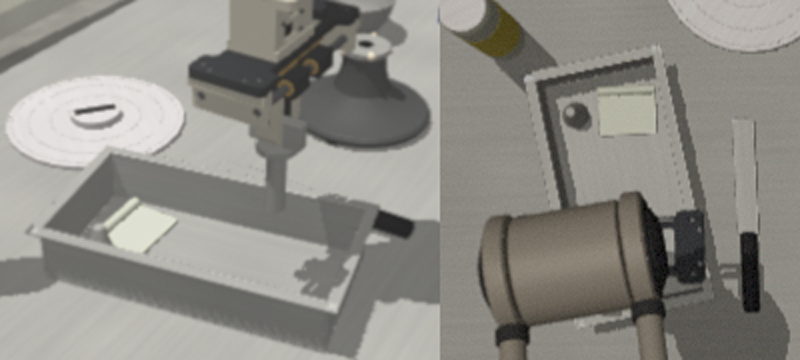

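The spindle hangs upright over the pan's empty half. Its foot at crop (277,207) agrees with the kinematics, and the bore in the background is empty. I'll lower it.

Request:
step_arm --motion '[[[0,0,0.25],0],[[0,0,0.55],0],[[0,0,0.85],0],[[0,0,1.1],0],[[0,0,1.3],0],[[0,0,1.4],0],[[0,0,1.45],0],[[0,0,1.45],0],[[0,0,1.45],0]]'

```text
time: 16.3
tool_pos: [0.4452, 0.151, 0.1078]
tool_rot: [-3.142, -0.001, 0.013]
contact_force: [0.0, -0.4, -2.8]
opening: 0.0138
grip_force: 60.0
```

Request:
step_arm --motion '[[[0,0,0.02],0],[[0,0,0.04],0],[[0,0,0.06],0],[[0,0,0.08],0],[[0,0,0.09],0],[[0,0,0.1],0],[[0,0,0.1],0]]'

```text
time: 17.18
tool_pos: [0.4449, 0.1509, 0.1014]
tool_rot: [3.141, 0.0, 0.013]
contact_force: [-0.9, 0.2, -4.5]
opening: 0.0134
grip_force: 60.0
```

Request:
step_arm --motion '[[[0,0,0.01],0],[[0,0,0.02],0],[[0,0,0.03],0],[[0,0,0.04],0],[[0,0,0.04],0]]'

```text
time: 17.8
tool_pos: [0.4451, 0.1509, 0.0995]
tool_rot: [3.142, -0.001, 0.013]
contact_force: [-1.4, -0.4, 2.7]
opening: 0.0136
grip_force: 60.0
```

Request:
step_arm --motion '[[[0,0,0],0],[[0,0,0],0],[[0,0,0],0]]'

```text
time: 18.18
tool_pos: [0.4451, 0.151, 0.0995]
tool_rot: [-3.142, -0.001, 0.013]
contact_force: [-1.3, -0.3, 6.3]
opening: 0.0133
grip_force: 60.0
```

Request:
step_arm --motion '[[[0,0,0],0],[[0,0,0],0],[[0,0,0],0],[[0,0,0],0],[[0,0,0],0],[[0,0,0],0],[[0,0,0],0],[[0,0,0],0]]' --hand 0

```text
time: 19.18
tool_pos: [0.445, 0.1509, 0.0991]
tool_rot: [3.142, -0.0, 0.013]
contact_force: [0.3, 0.3, 0.9]
opening: 0.0888
grip_force: 0.0
```

Request:
step_arm --motion '[[[0,0,-0.1],0],[[0,0,-0.3],0],[[0,0,-0.7],0],[[0,0,-1.2],0],[[0,0,-1.8],0],[[0,0,-2.3],0],[[0,0,-2.5],0],[[0,0,-2.5],0]]'

```text
time: 20.18
tool_pos: [0.445, 0.151, 0.2495]
tool_rot: [-3.141, -0.001, 0.013]
contact_force: [0.1, -0.3, 0.3]
opening: 0.0918
grip_force: 0.0
```

```bash
python3 - <<'E'
from h import *
exec(open("o.py").read())
s=cam("side","fin.png")
E
```

```text
tool_pos [0.445  0.151  0.2495]
tool_rot [-3.1415e+00 -1.4000e-03  1.2800e-02]
qpos [ 1.6380e-01  2.3540e-01  1.6583e+00 -1.0000e-04  1.2465e+00  1.7218e+00]
contact_force [ 0.081 -0.258  0.316]
torque [ 0.0354  0.0585 -0.0099]
opening 0.0918
```

View pics/fin.png

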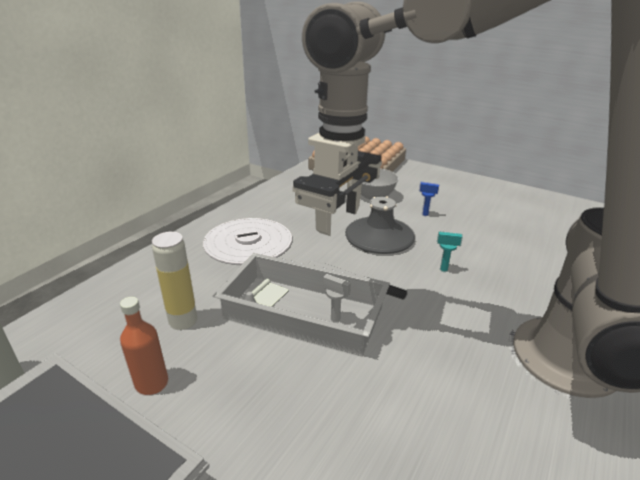

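The spindle stands upright in the pan at (336,297), released and clear of the gripper. The pedestal and the other things are where they were.

```bash
python3 -c "
from cell import robot
print(robot.hand_in())"
```

```text
the job is handed in; nothing more can be done
None
```

The spindle was twisted out of the pedestal, lowered onto the empty half of the wash-pan floor and released standing; the last picture showed the pedestal and other things in place, and the job is handed in (no verdict was returned).

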